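# Uncouple the sign trailer's drawbar and hold it up off the tow ball

### The job

The drawbar of the lamp-sign trailer has to come off its tow ball so that a colleague can grease the ball. Draw the safety pin up out of the coupler and put it in the parts tray; then pull the latch's hand grip sideways against its spring, and by that same grip lift the drawbar off the ball. Finish while still holding the drawbar up steadily by the grip, with the coupler's underside well clear of the ball (at least 3 cm of air above the ball's top), and leave the tray and the other things on the bench where they are.

Things in the scene. Friction and masses are not known exactly. Their poses are not given: they have to be found in the camera images.
- hitch: Fixed set-up: tow ball, drawbar pivot, chassis beam. Origin on the bench under the ball's centre; +y runs from the ball along the drawbar to the pivot, +z up; the latch is pulled towards -x. Other entries give (x, y, z) mm in this frame, drawbar down. The 50 mm ball has its centre at z 88, on a 25 mm neck and a 120 x 110 x 12 mm plate. Stands level; only position and yaw vary.
- pivot (a point): Axis of the level pivot bolt (along the hitch's x) of the drawbar, at (0, 400, 95), between two grey yoke plates on a channel beam (300 mm along x, y 460 to 519, top at z 129).
- drawbar (a joint): Turn of the drawbar (with coupler and latch) about its pivot, rad: 0 = down on the ball, grows as the ball end rises, stop at 0.8. Falls back when let go; lifting at the grip takes about 5 to 7 N. Coupler: aluminium head 66 mm wide, y -33 to 238, top z 121; behind it a 40 mm square tube. While the latch is shut its jaw catches under the ball and the drawbar cannot rise.
- latch (a joint): Slide of the latch across the coupler, m: 0 = shut, grows as it is pulled to the hitch's -x, stop at 0.018. Its jaw is free of the ball from 0.010 and must stay so for the first 25 mm of rise. The spring needs about 6 N at first, 13 N at the stop, and shuts the latch when let go. With the safety pin in, it moves 3 mm at most.
- grip (a point): Centre of the latch's hand grip: a level black bar, 70 mm long along the hitch's y, 18 mm thick along x, 24 mm high, on a 6 mm thick, 36 mm wide steel riser. At (-50, 0, 181) with latch shut and drawbar down, 60 mm above the coupler's top; free on both x sides. It slides with the latch; as the drawbar rises it travels on an arc about the pivot (so also towards +y) and tips with it.
- coupler_underside (a point): Point at the level of the lowest part of the coupler (underside of the latch jaw), on the ball's axis when the drawbar is down, then 65.5 mm above the bench. It rises about 4 mm per 0.01 rad of the drawbar.
- ball_top (a point): Top of the tow ball, 113 mm above the bench.
- pin: Loose steel safety pin, about 75 g, upright in an 11 mm bore through the latch's lug and the coupler, at (0, 95, 130.5). Origin under its collar, z towards the head. Shank 8 mm thick, 40 mm long below the collar; collar 22 mm across, 3 mm high, on the lug. Lift it 45 mm straight up to clear the bore. The latch's arm lies just below the collar on the -x side.
- pin_head (a point): Point on the pin's axis, 20 mm above the underside of the collar. The grip bar ends 60 mm from it, towards the ball. Ribbed round head: 18 mm across, from 3 to 29 mm above the underside of the collar.
- tray: Open steel parts tray, loose, 120 mm (its x) by 190 mm (its y), 30 mm high, walls and floor 4 mm; origin at the centre of its underside, on the bench.
- terminal_box: Closed grey plastic terminal box, 100 x 130 x 60 mm, with three short cable glands on its +x side. A bystander, to be left alone; origin at the centre of its underside.
- grease_tin: Round steel tin, 68 mm across, 60 mm high, about 130 mm from the ball on the side away from the latch grip. A bystander, to be left alone; origin at the centre of its underside.
- wrench: Open-ended wrench, 180 mm long, lying flat on the latch-grip side of the drawbar, about 130 mm from it. A bystander, to be left alone; origin at the centre of its underside.
- lamp_a: Sign lamp standing on its base, flared clear cup 58 mm across, 40 mm high. A bystander, to be left alone; origin at the centre of its underside.
- lamp_b: A second sign lamp like lamp_a. A bystander, to be left alone; origin at the centre of its underside.
- screwdriver: Screwdriver, 190 mm long, lying flat. A bystander, to be left alone; origin at the centre of its underside.
- tape_roll: Roll of black tape lying flat, 90 mm across, 20 mm high. A bystander, to be left alone; origin at the centre of its underside.

How it is judged:
On the way, in this order (a step that is already met when the one before it is completed fails the run):
1. the safety pin is out of the coupler and lies in the parts tray, let go, with the drawbar still latched (x of pin in the frame of tray between -0.056 and 0.056 m and y of pin in the frame of tray between -0.091 and 0.091 m and z of pin in the frame of tray below 0.035 m and contact force between the fingers and pin below 0.1 N and value of joint latch below 0.005 m and value of joint drawbar below 0.02 rad), for 0.2 s.
2. the latch is drawn sideways clear of the ball while the drawbar is still down (value of joint latch above 0.0098 m and value of joint drawbar below 0.05 rad), for 0.05 s.
At the end, for the whole second after the job is handed in: The drawbar is held up by the fingers on the latch's grip (over 2 N), at rest (under 0.06 rad/s), with the coupler's underside more than 30 mm above the ball's top and resting on nothing loose; the safety pin lies within the tray's walls (its collar less than 35 mm above the tray's underside) (z of coupler_underside in the frame of ball_top above 0.03 m and contact force between the fingers and latch above 2 N and velocity of joint drawbar between -0.06 and 0.06 rad/s and contact force between drawbar and terminal_box below 0.2 N and contact force between drawbar and grease_tin below 0.2 N and contact force between drawbar and wrench below 0.2 N and contact force between drawbar and lamp_a below 0.2 N and contact force between drawbar and lamp_b below 0.2 N and contact force between drawbar and screwdriver below 0.2 N and contact force between drawbar and tape_roll below 0.2 N and contact force between drawbar and tray below 0.2 N and contact force between drawbar and pin below 0.2 N and x of pin in the frame of tray between -0.056 and 0.056 m and y of pin in the frame of tray between -0.091 and 0.091 m and z of pin in the frame of tray below 0.035 m and linear speed of pin below 0.03 m/s); the arm keeps its last pose, push and grip.
It fails at once if a bystander was knocked aside (more than 30 mm) (distance of any of terminal_box, grease_tin, wrench, lamp_a, lamp_b, screwdriver, tape_roll from where it was at the start of the episode above 0.03 m).
It fails at once if the parts tray was shoved more than 40 mm (distance of tray from where it was at the start of the episode above 0.04 m).
It also fails if it takes over 61 s, if anything falls off the work surface, if the arm or the gripper's body presses on something with over 40 N, if the wrist force passes 120 N, or if a joint passes its speed limit or range.

### The arm

A 6-joint arm with a two-finger parallel gripper is mounted at the origin on the work surface. World frame = base frame: x ahead of the robot, y to its left, z up, the work surface at z = 0. Lengths are in m, angles in rad, forces in N, time in s.
With the tool pointing down it reaches from about 0.35 to 0.775 m from the base axis. Payload 7.3 kg.
Tool frame: the origin (TCP) lies between the finger pads; the fingertips stand 11 mm ahead of it and the grasp point (between the pads) lies 8 mm behind it; z points along the fingers, y is the line along which they close (so a half turn about z gives the same grasp; the last joint's range is limited). The gripper opens to 92 mm and grips with 3 to 60 N. Pads are 19 mm wide; open, the fingers measure 130 mm over their backs; the gripper's body (75 mm by 190 mm) begins 47 mm behind the grasp point.
Start: joints at [1.036, 0.342, 1.524, -0, 1.275, -0.146], TCP at [0.199, 0.486, 0.238] pointing down, gripper open.
Joint ranges: [-2.53, 2.53], [-0.77, 2.02], [0.04, 2.7], [-1, 4.14], [0.28, 2.66], [-3.11, 3.11]. Speed limits (rad/s): [2.57, 2.57, 3.14, 3.14, 3.14, 3.14].

### API

Orientations are given as a rotation vector (axis times angle).
In Python, from bench import arm gives the robot as it stands.
- The arm moves only by the tool servo_tool, never from a script. Its argument "motion" is a list of rows, each an object of numbers: "tx", "ty", "tz": the shift along the tool's x, y, z in mm; "roll": the turn about the tool's z in rad. A call has exactly 10 rows; each row is the pose to reach, as a shift and turn from the pose commanded when the call began, along the tool's axes at that moment; what a row does not reach only later rows make up. A row lasts 1/12 s, in which the tool goes at most 41.7 mm and 7.16 degrees, less where a joint would pass 70% of its speed; a pose out of reach is approached as far as the arm can. A call with a gripper value outside its range is refused whole. "jaw" is the opening, from 0 (shut) to 1 (fully open), set as the call begins (left out, the last holds). The fingers move at their own pace and stop on an object; "grip_force" is the grip in N (left out, the last holds). Time passes only in rows, so rows that repeat a pose let the fingers close, or fill a call up. It gives the time, the measured TCP pose, the force, the opening and the grip force at its end, in the units of the state.
- arm.sense(): the state, without advancing time (a new reading comes with each control period).
- arm.camera(name): name is "scene" or "side" or "wrist"; returns a dict with "pixels" (420x560x3 uint8, blue, green, red), "depth" (420x560 float32, m along the optical axis (not along the pixel's ray), 0 where there is no reading), "fx", "fy", "cx", "cy" (pixels), "distortion" ([k1, k2, p1, p2, k3] as OpenCV has them; the pictures are not rectified), "position" and "rotation" of the camera in the world. Camera axes: x right, y up, looking along -z (the intrinsics and any distortion apply to the point x, -y, -z); pixel columns grow to the right and rows downward; lengths in m; the calibration is good to about 2 mm. A picture is of the moment at which its call begins.
- arm.finish_job(): hands the job in; it is judged then, once.
The state is a dict: "t": time; "q": joint angles; "joint_vel": joint speeds; "effort": joint torques, N m; "ee_pos": TCP position; "tool_rot": TCP orientation; "wrist_force": force on the tool from outside, world axes, zero at the start; "torque": the same for the moment, N m; "grip_width": finger opening in m; "grasp_force": force on a finger pad.
Only numpy, scipy, OpenCV 4.12 (cv2) and the standard library are available. Lean on these libraries where they do the work, as an engineer would, in place of code of your own. Each camera call takes 0.05 s, during which the arm holds its last target. There are 200 camera calls.

## Working session

There is one attempt and no reset: what is moved stays moved. The work goes in short steps, Python scripts to look and compute and a tool call to move; the robot and the scene stay as the last step left them, time stands still between calls to the robot, and variables do not carry over. Pictures are saved under pics/ and viewed, at most 10 in all, crops included, and the job is handed in when it is done.

Besides the shell and the picture viewer there is one more tool, called as a command line: name --argument value ..., lists and objects as JSON in quotes. servo_tool: Moves the arm, as the interface text tells. Its arguments: {"type":"object","properties":{"motion":{"type":"array"},"jaw":{"type":"number"},"grip_force":{"type":"number"}},"required":["motion"]}

```bash
mkdir -p pics; cat > h.py <<'E'
import numpy as np,cv2,json
from bench import arm
from scipy.spatial.transform import Rotation as R
def shot(n,f):
    c=arm.camera(n); cv2.imwrite(f'pics/{f}.png',c['pixels']); np.save(f'pics/{f}.npy',c,allow_pickle=True); return c
def load(f): return np.load(f'pics/{f}.npy',allow_pickle=True).item()
def rot(c):
    r=np.array(c['rotation'],float); return r if r.shape==(3,3) else R.from_rotvec(r).as_matrix()
def rays(c,uv):
    K=np.array([[c['fx'],0,c['cx']],[0,c['fy'],c['cy']],[0,0,1]])
    p=cv2.undistortPoints(np.array(uv,float).reshape(-1,1,2),K,np.array(c['distortion'],float))[:,0]
    d=np.c_[p[:,0],-p[:,1],-np.ones(len(p))]
    return d@rot(c).T
def onz(c,uv,z):
    d=rays(c,uv);o=np.array(c['position']);return o+d*((z-o[2])/d[:,2])[:,None]
def cloud(c):
    v,u=np.mgrid[:420,:560]; uv=np.c_[u.ravel(),v.ravel()]
    P=np.array(c['position'])+rays(c,uv)*c['depth'].ravel()[:,None]
    return P.reshape(420,560,3)
E
python3 - <<'E'
from h import *
for n in('scene','side','wrist'):
    c=shot(n,n+'0'); print(n,c['position'],rot(c).round(2).tolist(),c['fx'],c['distortion'],(c['depth']>0).mean())
print(arm.sense())
E
```

```text
scene [1.26712827 0.70069671 0.85099986] [[-0.64, -0.45, 0.62], [0.77, -0.36, 0.53], [-0.01, 0.82, 0.57]] 513.9194084327145 [-0.10737614  0.          0.          0.          0.        ] 0.9665518707482993
side [ 0.23494447 -1.01961214  1.22279667] [[0.96, 0.2, -0.17], [-0.26, 0.69, -0.67], [-0.01, 0.69, 0.72]] 512.4715866683027 [-0.06941953  0.          0.          0.          0.        ] 0.9959821428571428
wrist [0.12129341 0.51833586 0.38173393] [[0.38, -0.88, -0.29], [0.93, 0.36, 0.12], [-0.0, -0.31, 0.95]] 300.19900542056666 [-0.02724438  0.          0.          0.          0.        ] 0.9960289115646258
{'t': 0.15, 'q': array([ 1.03598292e+00,  3.42581190e-01,  1.52475783e+00,  1.54040952e-05,
        1.27540239e+00, -1.46000281e-01]), 'joint_vel': array([ 0.00174774, -0.00087292, -0.00302051,  0.00093746, -0.00127543,
        0.00026416]), 'effort': array([ 1.82306285e-03, -4.31467974e+01, -2.44355160e+01,  7.18070101e-02,
        5.37283660e-02, -1.17723039e-04]), 'ee_pos': array([0.1988563 , 0.48558513, 0.23720888]), 'tool_rot': array([-6.06836476e-01, -3.08202110e+00,  1.69297975e-03]), 'wrist_force': array([-1.250091  , -0.8014442 , -0.11761137]), 'torque': array([-0.00758821,  0.01615635, -0.01884983]), 'grasp_force': 0.0, 'grip_width': 0.09184990799881383}
```

View pics/scene0.png

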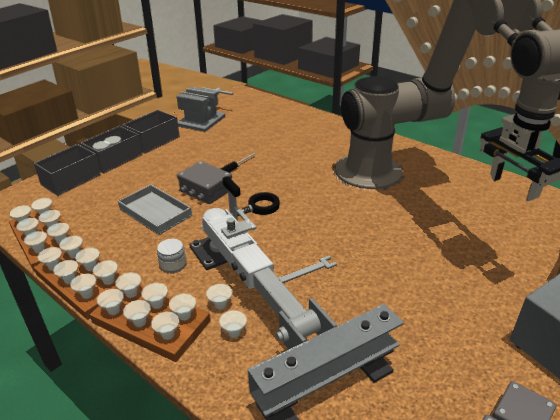

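View pics/side0.png

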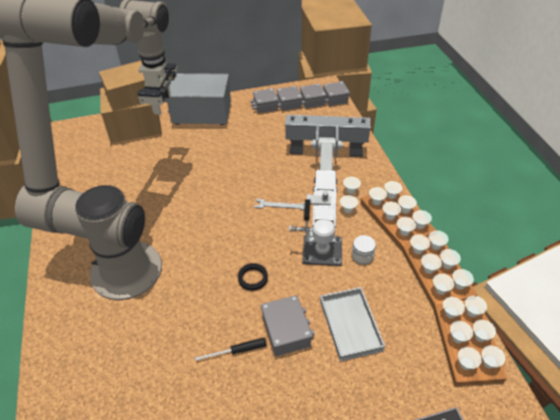

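The scene and side views show the hitch with the grip at about (306,208) in side and the pin at (325,198). The tray is at (351,322) in side, the beam at (327,125), and the box at (287,325). I'll measure these from depth.

```bash
python3 - <<'E'
from h import *
for f in('side0','scene0'):
    c=load(f);P=cloud(c);g=c['pixels'].astype(int).sum(2)/3
    def rep(n,m,rect=True):
        Q=P[m]; 
        if len(Q)<5: print(f,n,len(Q));return
        r=cv2.minAreaRect((Q[:,:2]*1000).astype(np.float32)); print(f,n,len(Q),'mean',Q.mean(0).round(4),'rect',np.round(r[0],1),np.round(r[1],1),round(r[2],2))
    x,y,z=P[...,0],P[...,1],P[...,2]
    v,u=np.mgrid[:420,:560]
    if f=='side0':
        box=lambda a,b,d,e:(u>=a)&(u<b)&(v>=d)&(v<e)
        rep('beam',box(280,375,110,140)&(abs(z-.129)<.006))
        rep('tray',box(318,385,285,360)&(z>.02)&(z<.04))
        rep('grip',box(295,318,190,225)&(g<60)&(z>.16))
        rep('pin',box(316,335,185,210)&(z>.145))
        rep('tbox',box(258,315,290,358)&(z>.05))
        rep('coup',box(300,345,160,245)&(abs(z-.121)<.005))
    else:
        box=lambda a,b,d,e:(u>=a)&(u<b)&(v>=d)&(v<e)
        rep('beam',box(240,410,300,410)&(abs(z-.129)<.006))
        rep('tray',box(115,195,180,235)&(z>.022)&(z<.04))
        rep('grip',box(220,245,170,200)&(g<60)&(z>.15))
        rep('pin',box(220,240,210,240)&(z>.14))
        rep('coup',box(200,275,200,275)&(abs(z-.121)<.005))
a=cv2.imread('pics/side0.png')[170:270,270:390];b=cv2.imread('pics/scene0.png')[160:270,190:322]
cv2.imwrite('pics/c1.png',np.hstack([cv2.resize(a,(400,333)),cv2.resize(b,(400,333))]))
E
```

```text
side0 beam 922 mean [0.748  0.3632 0.1293] rect [738.7 335.2] [144.4 299.8] 71.28
side0 tray 524 mean [ 0.5808 -0.3635  0.0277] rect [ 581.  -357.7] [194.2 122.9] 88.73
side0 grip 76 mean [ 0.5369 -0.0832  0.1908] rect [538.1 -79.5] [67.8 10.2] 70.02
side0 pin 45 mean [ 0.5652 -0.1394  0.2979] rect [ 431.1 -508.1] [1095.5   15.4] 69.83
side0 tbox 1834 mean [ 0.4042 -0.3402  0.0735] rect [ 357. -642.] [784.  123.9] 81.06
side0 coup 1072 mean [0.621  0.0075 0.1206] rect [630.7  29.7] [324.   81.5] 65.28
scene0 beam 4764 mean [0.76   0.367  0.1299] rect [738.3 334.7] [145.1 301.8] 70.3
scene0 tray 615 mean [ 0.5603 -0.3483  0.0285] rect [ 548.6 -352.3] [200.  192.4] 88.0
scene0 grip 217 mean [ 0.5538 -0.0568  0.1928] rect [887. 310.] [1089.5   38.5] 47.81
scene0 pin 83 mean [0.623  0.0057 0.1534] rect [621.2   4.1] [17.9 16.5] 37.61
scene0 coup 1745 mean [0.6344 0.0335 0.1215] rect [617.6  27.3] [288.  91.] 70.85
```

View pics/c1.png

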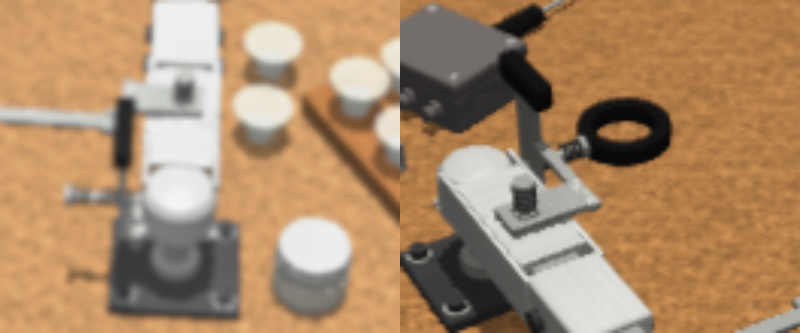

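The crop shows the pin head, the riser and the black grip clearly. Next I'll refine the yaw and the pin and grip centres.

```bash
python3 - <<'E'
from h import *
for f,bb,gb,pb in(('side0',(280,375,110,140),(298,316,190,226),(316,336,185,206)),('scene0',(240,410,300,410),(220,248,172,200),(220,242,210,236))):
    c=load(f);P=cloud(c);g=c['pixels'].astype(int).max(2);z=P[...,2]
    v,u=np.mgrid[:420,:560];box=lambda b:(u>=b[0])&(u<b[1])&(v>=b[2])&(v<b[3])
    inb=(abs(P[...,0]-.6)<.4)&(abs(P[...,1])<.6)
    m=(box(bb)&(abs(z-.129)<.003)&inb).astype(np.uint8)
    m=cv2.morphologyEx(m,cv2.MORPH_OPEN,np.ones((3,3)))
    n,l,s,ct=cv2.connectedComponentsWithStats(m);k=1+s[1:,4].argmax();Q=P[l==k]
    r=cv2.minAreaRect((Q[:,:2]*1000).astype(np.float32));print(f,'beam',s[k,4],r)
    for nm,m in(('grip',box(gb)&(g<70)&(z>.165)&(z<.2)),('pin',box(pb)&(z>.138)&(z<.166)),('pintop',box(pb)&(z>.154)&(z<.166)),('griptop',box(gb)&(g<70)&(z>.189)&(z<.2))):
        Q=P[m&inb]*1000
        if len(Q)>4:
            r=cv2.minAreaRect(Q[:,:2].astype(np.float32));print(f,nm,len(Q),Q.mean(0).round(1),np.round(r[0],1),np.round(r[1],1),round(r[2],1), Q.min(0).round(),Q.max(0).round())
c=load('side0');P=cloud(c);h=(P[...,2]>.05)&(P[...,2]<.07);h[:290]=0;h[360:]=0;h[:,:258]=0;h[:,316:]=0
Q=P[h]*1000;print('tbox',np.percentile(Q[:,:2],[1,99],axis=0).round())
E
```

```text
side0 beam 24 ((730.1962280273438, 389.466552734375), (21.809659957885742, 21.43903350830078), 71.18650817871094)
side0 grip 80 [537.1 -81.8 191.1] [537.6 -79.3] [67.8 11.2] 69.8 [ 524. -110.  175.] [552. -48. 199.]
side0 pin 48 [616.4  -4.7 153. ] [616.8  -3.3] [19.6 15.7] 71.6 [608. -12. 139.] [625.   8. 163.]
side0 pintop 27 [617.   -2.9 158.4] [616.9  -1.9] [16.8 15.1] 71.6 [608. -12. 154.] [625.   8. 163.]
side0 griptop 66 [538.1 -78.7 192.5] [537.6 -79.3] [67.8 11.2] 69.8 [ 524. -110.  189.] [552. -48. 199.]
scene0 beam 3531 ((751.5448608398438, 371.80828857421875), (66.08609008789062, 301.8680725097656), 70.61588287353516)
scene0 grip 208 [547.1 -64.1 188. ] [543.7 -68.1] [70.4 20. ] 68.7 [ 524. -104.  171.] [561. -33. 197.]
scene0 pin 88 [623.1   5.5 152.6] [621.6   3.6] [17.9 17.9] 37.6 [611.  -5. 138.] [631.  12. 163.]
scene0 pintop 42 [621.5   4.4 159.3] [620.4   3.6] [16.7 16. ] 43.4 [611.  -5. 155.] [629.  12. 163.]
scene0 griptop 120 [544.  -68.6 193. ] [543.3 -69.4] [67.6 20. ] 68.6 [ 524. -102.  189.] [558. -36. 197.]
tbox [[ 355. -394.]
 [ 458. -263.]]
```

servo_tool --motion '[{"tx":-10,"ty":-5,"tz":-10,"roll":0.05},{"tx":-30,"ty":-15,"tz":-20,"roll":0.14},{"tx":-60,"ty":-30,"tz":-30,"roll":0.24},{"tx":-95,"ty":-48,"tz":-40,"roll":0.34},{"tx":-130,"ty":-65,"tz":-43,"roll":0.45},{"tx":-165,"ty":-83,"tz":-43,"roll":0.56},{"tx":-200,"ty":-100,"tz":-43,"roll":0.67},{"tx":-235,"ty":-118,"tz":-43,"roll":0.78},{"tx":-265,"ty":-133,"tz":-43,"roll":0.88},{"tx":-290,"ty":-145,"tz":-43,"roll":0.98}]' --jaw 0.6

```text
t: 0.98
ee_pos: [0.4136, 0.2395, 0.2806]
tool_rot: [1.994, 2.428, -0.001]
wrist_force: [0.4, 1.1, 0.7]
grip_width: 0.0553
grasp_force: 0.0
```

```bash
cat >> h.py <<'E'
def to(p,yaw=None):
    s=arm.sense();M=R.from_rotvec(s['tool_rot']).as_matrix();e=s['ee_pos']
    d=(np.array(p)-e)@M*1000; y=np.degrees(np.arctan2(M[1,1],M[0,1]))
    print('t',round(s['t'],2),'ee',e.round(4),'shift',d.round(1),'yaw',y.round(2),'roll',None if yaw is None else np.radians(y-yaw).round(3),'F',s['wrist_force'].round(1),'w',s['grip_width'].round(4),'gf',s['grasp_force'])
E
python3 -c "
from h import *
to([.6205,.003,.28],-19.5)"
```

```text
Traceback (most recent call last):
  File "h.py", line 23, in to
    print('t',round(s['t'],2),'ee',e.round(4),'shift',d.round(1),'yaw',y.round(2),'roll',None if yaw is None else np.radians(y-yaw).round(3),'F',s['wrist_force'].round(1),'w',s['grip_width'].round(4),'gf',s['grasp_force'])
                                                                                                                                                                               ^^^^^^^^^^^^^^^^^^^^^
AttributeError: 'float' object has no attribute 'round'
```

```bash
sed -i "s/s\['grip_width'\].round(4)/round(s['grip_width'],4)/" h.py
python3 -c "
from h import *
to([.6205,.003,.28],-19.5)"
```

```text
t 0.98 ee [0.4136 0.2395 0.2806] shift [-272.3  157.     0.7] yaw 11.21 roll 0.536 F [0.4 1.1 0.7] w 0.0553 gf 0.0
```

servo_tool --motion '[{"tx":-25,"ty":14,"tz":0,"roll":0.1},{"tx":-60,"ty":34,"tz":0,"roll":0.2},{"tx":-95,"ty":54,"tz":0,"roll":0.3},{"tx":-130,"ty":75,"tz":0,"roll":0.4},{"tx":-165,"ty":95,"tz":0,"roll":0.5},{"tx":-200,"ty":115,"tz":0,"roll":0.536},{"tx":-232,"ty":133,"tz":0,"roll":0.536},{"tx":-258,"ty":149,"tz":0,"roll":0.536},{"tx":-272,"ty":157,"tz":0,"roll":0.536},{"tx":-272,"ty":157,"tz":0,"roll":0.536}]'

```text
t: 1.82
ee_pos: [0.6223, 0.0035, 0.2792]
tool_rot: [-2.563, -1.816, 0.002]
wrist_force: [-1.1, 0.4, -0.4]
grip_width: 0.0551
grasp_force: 0.0
```

```bash
python3 - <<'E'
from h import *
c=shot('wrist','w1');to([.6205,.003,.149],-19.5);print(c['position'])
P=cloud(c);z=P[...,2];g=c['pixels'].astype(int).max(2)
ins=(abs(P[...,0]-.6205)<.03)&(abs(P[...,1]-.003)<.03)
near=(abs(P[...,0]-.545)<.06)&(abs(P[...,1]+.069)<.06)
for nm,m in(('pintop',ins&(z>.155)&(z<.166)),('pin',ins&(z>.138)&(z<.166)),('grip',near&(z>.188)&(z<.2))):
    Q=P[m]*1000
    if len(Q)>4:
        r=cv2.minAreaRect(Q[:,:2].astype(np.float32));v,u=np.nonzero(m);print(nm,len(Q),Q.mean(0).round(1),np.round(r[0],1),np.round(r[1],1),round(r[2],1),u.mean(),v.mean())
cm=(abs(z-.121)<.003)
E
```

```text
t 1.87 ee [0.6211 0.0054 0.2794] shift [ -2.4   0.4 130.4] yaw -19.28 roll 0.004 F [-0.2  0.2  0.3] w 0.055 gf 0.0
[0.65026403 0.08361722 0.42367664]
pintop 255 [619.4   3.  156.7] [619.4   2.8] [16.9 16.5] 31.9 278.2392156862745 211.74901960784314
pin 360 [620.    4.7 154.2] [619.5   3.2] [17.3 18.4] 72.5 278.225 209.23055555555555
grip 389 [536.  -87.7 190. ] [540.3 -72.3] [64.3 16.3] 70.8 226.97172236503857 335.75835475578407
```

View pics/w1.png

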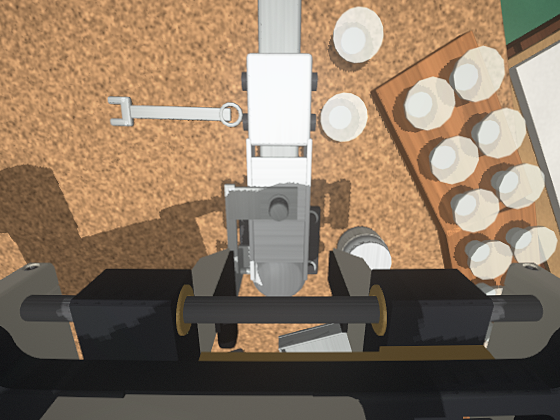

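The wrist view shows the pin head at (278,208), right between the fingers. I'll descend straight down and grip it.

servo_tool --motion '[{"tx":-1,"ty":-0.7,"tz":10,"roll":0},{"tx":-1,"ty":-0.7,"tz":25,"roll":0},{"tx":-1,"ty":-0.7,"tz":45,"roll":0},{"tx":-1,"ty":-0.7,"tz":65,"roll":0},{"tx":-1,"ty":-0.7,"tz":85,"roll":0},{"tx":-1,"ty":-0.7,"tz":103,"roll":0},{"tx":-1,"ty":-0.7,"tz":118,"roll":0},{"tx":-1,"ty":-0.7,"tz":127,"roll":0},{"tx":-1,"ty":-0.7,"tz":130,"roll":0},{"tx":-1,"ty":-0.7,"tz":130,"roll":0}]'

```text
t: 2.7
ee_pos: [0.6192, 0.0068, 0.1505]
tool_rot: [-2.558, -1.822, 0.001]
wrist_force: [0.2, -0.1, 0.7]
grip_width: 0.0548
grasp_force: 0.0
```

servo_tool --motion '[{"tx":0},{"tx":0},{"tx":0},{"tx":0},{"tx":0},{"tx":0},{"tx":0},{"tx":0},{"tx":0},{"tx":0}]' --jaw 0 --grip_force 20

```text
invalid input
```

servo_tool --motion '[{"tx":0,"ty":0,"tz":0,"roll":0},{"tx":0,"ty":0,"tz":0,"roll":0},{"tx":0,"ty":0,"tz":0,"roll":0},{"tx":0,"ty":0,"tz":0,"roll":0},{"tx":0,"ty":0,"tz":0,"roll":0},{"tx":0,"ty":0,"tz":0,"roll":0},{"tx":0,"ty":0,"tz":0,"roll":0},{"tx":0,"ty":0,"tz":0,"roll":0},{"tx":0,"ty":0,"tz":0,"roll":0},{"tx":0,"ty":0,"tz":0,"roll":0}]' --jaw 0 --grip_force 20

```text
t: 3.53
ee_pos: [0.6199, 0.006, 0.1509]
tool_rot: [2.56, 1.821, 0.0]
wrist_force: [0.5, -0.3, 2.5]
grip_width: 0.0171
grasp_force: 20.0
```

```bash
python3 - <<'E'
from h import *
to([.62,.003,.149],-19.5);print(arm.sense()['torque'])
c=shot('wrist','w2');cv2.imwrite('pics/w2c.png',cv2.resize(c['pixels'][150:330,180:390],None,fx=2.5,fy=2.5))
E
```

```text
t 3.53 ee [0.6199 0.006  0.1509] shift [-2.8  1.1  1.9] yaw -19.14 roll 0.006 F [ 0.5 -0.3  2.5] w 0.0171 gf 20.000180304050446
[-0.15792339  0.11231146  0.07259142]
```

View pics/w2c.png

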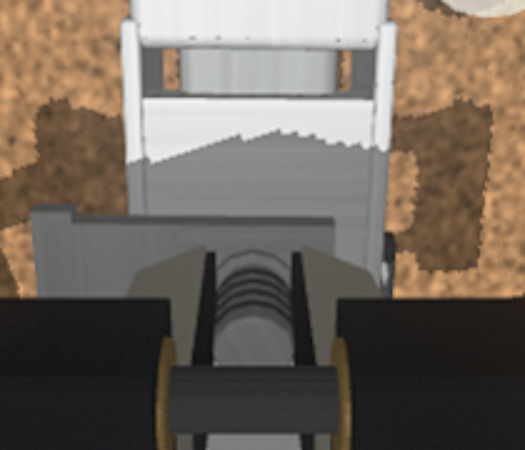

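The pin head is held between the pads at 17 mm opening. I'll draw it straight up.

servo_tool --motion '[{"tx":0,"ty":0,"tz":-3,"roll":0},{"tx":0,"ty":0,"tz":-8,"roll":0},{"tx":0,"ty":0,"tz":-15,"roll":0},{"tx":0,"ty":0,"tz":-23,"roll":0},{"tx":0,"ty":0,"tz":-33,"roll":0},{"tx":0,"ty":0,"tz":-45,"roll":0},{"tx":0,"ty":0,"tz":-60,"roll":0},{"tx":0,"ty":0,"tz":-80,"roll":0},{"tx":0,"ty":0,"tz":-105,"roll":0},{"tx":0,"ty":0,"tz":-130,"roll":0}]'

```text
t: 4.42
ee_pos: [0.6195, 0.0061, 0.2826]
tool_rot: [-2.56, -1.821, -0.0]
wrist_force: [0.0, 0.9, -0.0]
grip_width: 0.0177
grasp_force: 20.0
```

```bash
python3 - <<'E'
from h import *
to([.585,-.356,.28],-19.5)
c=shot('scene','s2');P=cloud(c);z=P[...,2]
m=(abs(P[...,0]-.62)<.02)&(abs(P[...,1]-.004)<.02)&(z>.19)&(z<.26);print(m.sum(),P[m].mean(0),z[m].min())
cv2.imwrite('pics/s2c.png',cv2.resize(c['pixels'][110:260,180:330],None,fx=3,fy=3))
E
```

```text
t 4.42 ee [0.6195 0.0061 0.2826] shift [-353.4   86.1    2.5] yaw -19.14 roll 0.006 F [ 0.   0.9 -0. ] w 0.0177 gf 19.999950528144836
47 [0.62047    0.00409846 0.24226466] 0.22513539972301655
```

View pics/s2c.png

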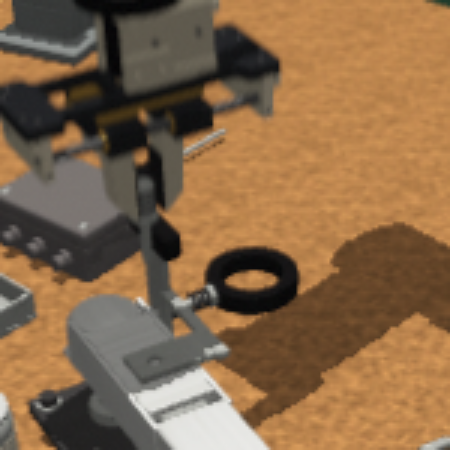

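The pin is out, with the bore empty and its tip near z 0.22. Next is the carry to the tray.

servo_tool --motion '[{"tx":-12,"ty":3,"tz":0,"roll":0},{"tx":-42,"ty":10,"tz":0,"roll":0},{"tx":-80,"ty":19,"tz":0,"roll":0},{"tx":-120,"ty":29,"tz":0,"roll":0},{"tx":-160,"ty":39,"tz":0,"roll":0},{"tx":-200,"ty":49,"tz":0,"roll":0},{"tx":-240,"ty":58,"tz":0,"roll":0},{"tx":-280,"ty":68,"tz":0,"roll":0},{"tx":-315,"ty":77,"tz":0,"roll":0},{"tx":-340,"ty":83,"tz":0,"roll":0}]'

```text
t: 5.3
ee_pos: [0.5848, -0.3466, 0.2796]
tool_rot: [-2.562, -1.817, 0.002]
wrist_force: [0.7, -0.1, -0.4]
grip_width: 0.0173
grasp_force: 20.0
```

servo_tool --motion '[{"tx":-10,"ty":2,"tz":5,"roll":0},{"tx":-14,"ty":3,"tz":25,"roll":0},{"tx":-14,"ty":3,"tz":55,"roll":0},{"tx":-14,"ty":3,"tz":85,"roll":0},{"tx":-14,"ty":3,"tz":115,"roll":0},{"tx":-14,"ty":3,"tz":145,"roll":0},{"tx":-14,"ty":3,"tz":170,"roll":0},{"tx":-14,"ty":3,"tz":185,"roll":0},{"tx":-14,"ty":3,"tz":190,"roll":0},{"tx":-14,"ty":3,"tz":190,"roll":0}]'

```text
t: 6.13
ee_pos: [0.584, -0.3556, 0.0887]
tool_rot: [-2.556, -1.819, 0.002]
wrist_force: [-0.1, 0.3, -0.1]
grip_width: 0.0171
grasp_force: 20.0
```

```bash
python3 - <<'E'
from h import *
to([.585,-.356,.07],-19.5)
c=shot('side','d3');P=cloud(c);z=P[...,2];v,u=np.mgrid[:420,:560]
m=(z>.022)&(z<.036)&(u>312)&(u<392)&(v>280)&(v<364);Q=P[m]*1000
print(cv2.minAreaRect(Q[:,:2].astype(np.float32)))
cv2.imwrite('pics/d3c.png',cv2.resize(c['pixels'][240:390,250:420],None,fx=3,fy=3))
E
```

```text
t 6.13 ee [ 0.584  -0.3556  0.0887] shift [-0.   1.2 18.7] yaw -19.12 roll 0.007 F [-0.1  0.3 -0.1] w 0.0171 gf 19.99989777803421
((556.6532592773438, -375.32476806640625), (157.2989044189453, 170.7666015625), 86.98741149902344)
```

View pics/d3c.png

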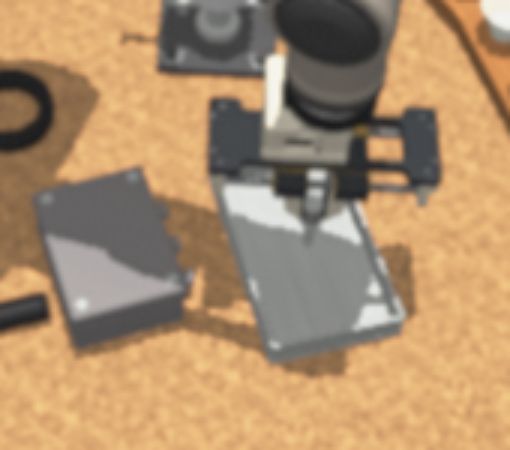

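The pin hangs over the tray's middle. I'll lower it and release with a small drift so that it tips over.

servo_tool --motion '[{"tx":5,"ty":0,"tz":5,"roll":0},{"tx":12,"ty":0,"tz":10,"roll":0},{"tx":18,"ty":0,"tz":13,"roll":0},{"tx":20,"ty":0,"tz":13,"roll":0},{"tx":20,"ty":0,"tz":13,"roll":0},{"tx":20,"ty":0,"tz":13,"roll":0},{"tx":20,"ty":0,"tz":13,"roll":0},{"tx":20,"ty":0,"tz":13,"roll":0},{"tx":20,"ty":0,"tz":13,"roll":0},{"tx":20,"ty":0,"tz":13,"roll":0}]'

```text
t: 7.02
ee_pos: [0.5915, -0.3379, 0.0778]
tool_rot: [2.56, 1.821, 0.0]
wrist_force: [0.0, -0.2, -0.9]
grip_width: 0.0173
grasp_force: 20.0
```

servo_tool --motion '[{"tx":-4,"ty":0,"tz":0,"roll":0},{"tx":-12,"ty":0,"tz":0,"roll":0},{"tx":-20,"ty":0,"tz":0,"roll":0},{"tx":-27,"ty":0,"tz":0,"roll":0},{"tx":-32,"ty":0,"tz":0,"roll":0},{"tx":-32,"ty":0,"tz":0,"roll":0},{"tx":-32,"ty":0,"tz":-10,"roll":0},{"tx":-32,"ty":0,"tz":-35,"roll":0},{"tx":-32,"ty":0,"tz":-70,"roll":0},{"tx":-32,"ty":0,"tz":-105,"roll":0}]' --jaw 0.6

```text
t: 7.85
ee_pos: [0.5807, -0.3672, 0.1838]
tool_rot: [-2.558, -1.821, 0.0]
wrist_force: [0.2, -0.2, -0.0]
grip_width: 0.0549
grasp_force: 0.0
```

servo_tool --motion '[{"tx":8,"ty":0,"tz":-30,"roll":0},{"tx":30,"ty":-6,"tz":-60,"roll":0},{"tx":60,"ty":-14,"tz":-85,"roll":0},{"tx":92,"ty":-24,"tz":-100,"roll":0},{"tx":120,"ty":-35,"tz":-105,"roll":0},{"tx":140,"ty":-45,"tz":-105,"roll":0},{"tx":150,"ty":-55,"tz":-105,"roll":0},{"tx":150,"ty":-60,"tz":-105,"roll":0},{"tx":150,"ty":-60,"tz":-105,"roll":0},{"tx":150,"ty":-60,"tz":-105,"roll":0}]'

```text
t: 8.68
ee_pos: [0.5735, -0.2072, 0.2883]
tool_rot: [2.559, 1.82, 0.0]
wrist_force: [-0.1, 0.4, 0.2]
grip_width: 0.0552
grasp_force: 0.0
```

```bash
python3 - <<'E'
from h import *
to([.5425,-.0705,.28],-19.5)
c=shot('side','d4');s=shot('scene','s4')
a=cv2.resize(c['pixels'][270:380,300:410],(400,400));b=cv2.resize(s['pixels'][170:260,100:220],(400,300))
o=np.zeros((400,800,3),np.uint8);o[:,:400]=a;o[:300,400:]=b;cv2.imwrite('pics/d4c.png',o)
E
```

```text
t 8.68 ee [ 0.5735 -0.2072  0.2883] shift [118.9 -74.1   8.2] yaw -19.15 roll 0.006 F [-0.1  0.4  0.2] w 0.0552 gf 0.0
```

View pics/d4c.png

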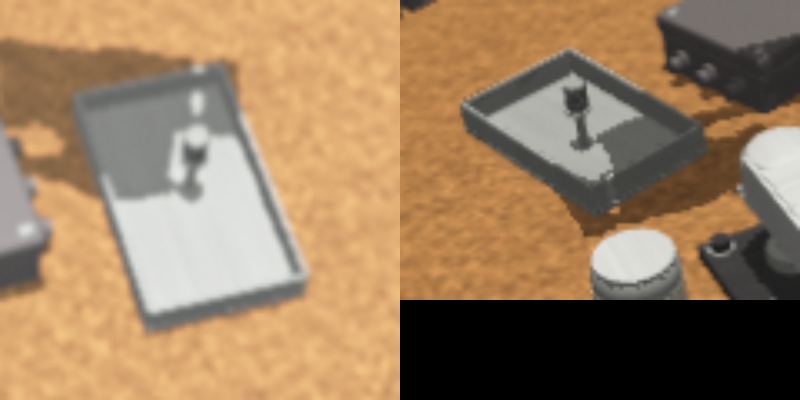

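The pin is in the tray but still standing upright, at about (190,150) in the left crop. I'll tip it with closed fingers.

```bash
python3 - <<'E'
from h import *
for f in('d4','s4'):
    P=cloud(load(f));z=P[...,2]
    m=(abs(P[...,0]-.585)<.045)&(abs(P[...,1]+.35)<.07)&(z>.04)&(z<.085);Q=P[m]*1000
    print(f,len(Q),Q.mean(0),np.median(Q,axis=0),Q.min(0),Q.max(0))
E
```

```text
d4 76 [ 586.60196018 -348.07451797   61.13905953] [ 585.76223048 -349.65302641   63.62601355] [ 578.70055105 -356.1325703    40.242616  ] [ 597.46620208 -336.21309566   76.28568511]
s4 81 [ 592.31567975 -339.00475067   59.47649103] [ 592.67137627 -337.23277342   59.58161181] [ 579.96778225 -354.04574529   41.1510191 ] [ 601.56690113 -331.16274953   73.94853011]
```

servo_tool --motion '[{"tx":-20,"ty":15,"tz":10,"roll":0},{"tx":-45,"ty":35,"tz":35,"roll":0},{"tx":-70,"ty":52,"tz":65,"roll":0},{"tx":-82,"ty":60,"tz":98,"roll":0},{"tx":-82,"ty":60,"tz":131,"roll":0},{"tx":-82,"ty":60,"tz":164,"roll":0},{"tx":-82,"ty":60,"tz":194,"roll":0},{"tx":-82,"ty":60,"tz":214,"roll":0},{"tx":-82,"ty":60,"tz":222,"roll":0},{"tx":-82,"ty":60,"tz":222,"roll":0}]' --jaw 0

```text
t: 9.62
ee_pos: [0.6021, -0.3039, 0.0628]
tool_rot: [-2.557, -1.817, 0.003]
wrist_force: [-0.8, 0.2, 0.6]
grip_width: 0.0007
grasp_force: 0.0
```

servo_tool --motion '[{"tx":-5,"ty":0,"tz":0,"roll":0},{"tx":-11,"ty":0,"tz":0,"roll":0},{"tx":-17,"ty":0,"tz":0,"roll":0},{"tx":-23,"ty":0,"tz":0,"roll":0},{"tx":-29,"ty":0,"tz":0,"roll":0},{"tx":-35,"ty":0,"tz":0,"roll":0},{"tx":-41,"ty":0,"tz":0,"roll":0},{"tx":-45,"ty":0,"tz":0,"roll":0},{"tx":-45,"ty":0,"tz":0,"roll":0},{"tx":-45,"ty":0,"tz":-20,"roll":0}]'

```text
t: 10.45
ee_pos: [0.5864, -0.345, 0.0816]
tool_rot: [-2.554, -1.816, 0.004]
wrist_force: [-1.2, 0.7, -0.5]
grip_width: 0.0004
grasp_force: 0.0
```

servo_tool --motion '[{"tx":8,"ty":0,"tz":-30,"roll":0},{"tx":30,"ty":-10,"tz":-65,"roll":0},{"tx":60,"ty":-22,"tz":-95,"roll":0},{"tx":92,"ty":-36,"tz":-125,"roll":0},{"tx":125,"ty":-50,"tz":-155,"roll":0},{"tx":150,"ty":-65,"tz":-180,"roll":0},{"tx":175,"ty":-80,"tz":-195,"roll":0},{"tx":195,"ty":-95,"tz":-202,"roll":0},{"tx":205,"ty":-105,"tz":-202,"roll":0},{"tx":205,"ty":-110,"tz":-202,"roll":0}]' --jaw 0.55

```text
t: 11.28
ee_pos: [0.5516, -0.1137, 0.289]
tool_rot: [2.556, 1.825, 0.003]
wrist_force: [0.9, -0.5, 0.7]
grip_width: 0.0505
grasp_force: 0.0
```

```bash
python3 - <<'E'
from h import *
to([.5425,-.0705,.28],-19.5)
c=shot('side','d5');s=shot('scene','s5')
a=cv2.resize(c['pixels'][270:380,300:410],(400,400));b=cv2.resize(s['pixels'][170:260,100:220],(400,300))
o=np.zeros((400,800,3),np.uint8);o[:,:400]=a;o[:300,400:]=b;cv2.imwrite('pics/d5c.png',o)
w=shot('wrist','w5');P=cloud(w);z=P[...,2]
near=(abs(P[...,0]-.542)<.06)&(abs(P[...,1]+.0705)<.06)
m=near&(z>.187)&(z<.2);Q=P[m]*1000
if len(Q):print(len(Q),Q.mean(0),cv2.minAreaRect(Q[:,:2].astype(np.float32)))
E
```

```text
t 11.28 ee [ 0.5516 -0.1137  0.289 ] shift [ 37.9 -22.6   9. ] yaw -18.94 roll 0.01 F [ 0.9 -0.5  0.7] w 0.0505 gf 0.0
1604 [541.39728491 -68.74874238 189.95622116] ((540.4996948242188, -70.47631072998047), (68.36100769042969, 16.982059478759766), 68.86467742919922)
```

View pics/d5c.png

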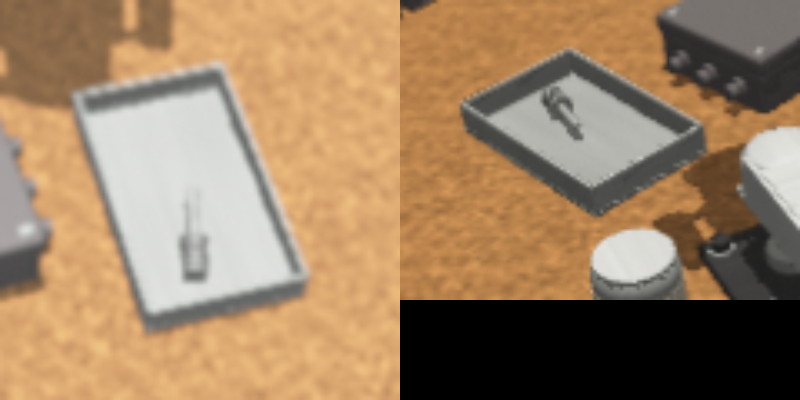

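The pin lies flat in the tray with the collar low. Next I'll move over the grip and descend onto it.

servo_tool --motion '[{"tx":8,"ty":-5,"tz":2,"roll":0.006},{"tx":24,"ty":-15,"tz":5,"roll":0.006},{"tx":36,"ty":-22,"tz":10,"roll":0.006},{"tx":38,"ty":-23.5,"tz":25,"roll":0.006},{"tx":38,"ty":-23.5,"tz":45,"roll":0.006},{"tx":38,"ty":-23.5,"tz":65,"roll":0.006},{"tx":38,"ty":-23.5,"tz":85,"roll":0.006},{"tx":38,"ty":-23.5,"tz":102,"roll":0.006},{"tx":38,"ty":-23.5,"tz":113,"roll":0.006},{"tx":38,"ty":-23.5,"tz":115,"roll":0.006}]'

```text
t: 12.27
ee_pos: [0.5407, -0.0724, 0.1697]
tool_rot: [-2.562, -1.81, 0.005]
wrist_force: [-0.9, -1.1, -0.7]
grip_width: 0.0505
grasp_force: 0.0
```

servo_tool --motion '[{"tx":0,"ty":0,"tz":0,"roll":0},{"tx":0,"ty":0,"tz":0,"roll":0},{"tx":0,"ty":0,"tz":0,"roll":0},{"tx":0,"ty":0,"tz":0,"roll":0},{"tx":0,"ty":0,"tz":0,"roll":0},{"tx":0,"ty":0,"tz":0,"roll":0},{"tx":0,"ty":0,"tz":0,"roll":0},{"tx":0,"ty":0,"tz":0,"roll":0},{"tx":0,"ty":0,"tz":0,"roll":0},{"tx":0,"ty":0,"tz":0,"roll":0}]' --jaw 0 --grip_force 50

```text
t: 13.1
ee_pos: [0.54, -0.0721, 0.1732]
tool_rot: [-2.562, -1.812, 0.004]
wrist_force: [-8.7, 2.8, 6.5]
grip_width: 0.0177
grasp_force: 50.0
```

```bash
python3 - <<'E'
from h import *
to([.5425,-.0705,.174],-19.5)
E
```

```text
t 13.1 ee [ 0.54   -0.0721  0.1732] shift [ 2.3  1.8 -0.8] yaw -19.47 roll 0.0 F [-8.7  2.8  6.5] w 0.0177 gf 50.00111997127533
```

servo_tool --motion '[{"tx":0,"ty":-1,"tz":0,"roll":0},{"tx":0,"ty":-3,"tz":0,"roll":0},{"tx":0,"ty":-5,"tz":0,"roll":0},{"tx":0,"ty":-7,"tz":0,"roll":0},{"tx":0,"ty":-9,"tz":0,"roll":0},{"tx":0,"ty":-11,"tz":0,"roll":0},{"tx":0,"ty":-13,"tz":0,"roll":0},{"tx":0,"ty":-15,"tz":0,"roll":0},{"tx":0,"ty":-16,"tz":0,"roll":0},{"tx":0,"ty":-16,"tz":0,"roll":0}]'

```text
t: 13.93
ee_pos: [0.5294, -0.0683, 0.1734]
tool_rot: [2.562, 1.81, 0.006]
wrist_force: [9.6, -3.0, -3.2]
grip_width: 0.018
grasp_force: 50.0
```

```bash
python3 - <<'E'
from h import *
to([.54,-.0721,.1732],-19.5)
E
```

```text
t 13.93 ee [ 0.5294 -0.0683  0.1734] shift [-0.1 11.3  0.2] yaw -19.5 roll -0.0 F [ 9.6 -3.  -3.2] w 0.018 gf 49.99734699726105
```

Moved 11.3 mm at 10 N, which matches the spring curve. I'll add a few millimetres of margin.

servo_tool --motion '[{"tx":0,"ty":-1,"tz":0,"roll":0},{"tx":0,"ty":-2,"tz":0,"roll":0},{"tx":0,"ty":-3,"tz":0,"roll":0},{"tx":0,"ty":-4,"tz":0,"roll":0},{"tx":0,"ty":-5,"tz":0,"roll":0},{"tx":0,"ty":-5,"tz":0,"roll":0},{"tx":0,"ty":-5,"tz":0,"roll":0},{"tx":0,"ty":-5,"tz":0,"roll":0},{"tx":0,"ty":-5,"tz":0,"roll":0},{"tx":0,"ty":-5,"tz":0,"roll":0}]'

```text
t: 14.77
ee_pos: [0.5252, -0.0668, 0.1733]
tool_rot: [2.561, 1.81, 0.007]
wrist_force: [10.4, -2.1, -5.3]
grip_width: 0.0179
grasp_force: 50.0
```

```bash
python3 - <<'E'
from h import *
to([.54,-.0721,.1732],-19.5)
for t in(.02,.05,.08,.11,.14,.17,.2,.23):print(t,(-400*np.cos(t)+86*np.sin(t)+400).round(1),(86*np.cos(t)+400*np.sin(t)-86).round(1))
E
```

```text
t 14.77 ee [ 0.5252 -0.0668  0.1733] shift [-0.  15.7  0.2] yaw -19.51 roll -0.0 F [10.4 -2.1 -5.3] w 0.0179 gf 49.99537646770477
0.02 1.8 8.0
0.05 4.8 19.9
0.08 8.2 31.7
0.11 11.9 43.4
0.14 15.9 55.0
0.17 20.3 66.4
0.2 25.1 77.8
0.23 30.1 88.9
```

servo_tool --motion '[{"tx":0.5,"ty":0,"tz":-2,"roll":0},{"tx":1,"ty":0,"tz":-5,"roll":0},{"tx":2,"ty":0,"tz":-9,"roll":0},{"tx":3,"ty":0,"tz":-14,"roll":0},{"tx":4.8,"ty":0,"tz":-20,"roll":0},{"tx":6.3,"ty":0,"tz":-26,"roll":0},{"tx":8.2,"ty":0,"tz":-32,"roll":0},{"tx":10,"ty":0,"tz":-38,"roll":0},{"tx":11.5,"ty":0,"tz":-42,"roll":0},{"tx":11.9,"ty":0,"tz":-43.5,"roll":0}]'

```text
t: 15.6
ee_pos: [0.5293, -0.0555, 0.2169]
tool_rot: [2.56, 1.81, 0.007]
wrist_force: [12.1, -1.9, -8.5]
grip_width: 0.0176
grasp_force: 50.0
```

```bash
python3 - <<'E'
from h import *
to([.5252,-.0668,.1733],-19.5)
E
```

```text
t 15.6 ee [ 0.5293 -0.0555  0.2169] shift [-12.1  -0.4  43.6] yaw -19.48 roll 0.0 F [12.1 -1.9 -8.5] w 0.0176 gf 49.99805152416229
```

servo_tool --motion '[{"tx":1,"ty":0,"tz":-3,"roll":0},{"tx":3,"ty":0,"tz":-8,"roll":0},{"tx":5.5,"ty":0,"tz":-15,"roll":0},{"tx":8.4,"ty":0,"tz":-23,"roll":0},{"tx":11.5,"ty":0,"tz":-30,"roll":0},{"tx":14.5,"ty":0,"tz":-37,"roll":0},{"tx":17,"ty":0,"tz":-43,"roll":0},{"tx":19,"ty":0,"tz":-47,"roll":0},{"tx":20,"ty":0,"tz":-49,"roll":0},{"tx":20,"ty":0,"tz":-49,"roll":0}]'

```text
t: 16.43
ee_pos: [0.5357, -0.0367, 0.2654]
tool_rot: [2.561, 1.81, 0.006]
wrist_force: [12.0, -2.5, -7.8]
grip_width: 0.0179
grasp_force: 50.0
```

servo_tool --motion '[{"tx":0,"ty":0,"tz":0,"roll":0},{"tx":0,"ty":0,"tz":0,"roll":0},{"tx":0,"ty":0,"tz":0,"roll":0},{"tx":0,"ty":0,"tz":0,"roll":0},{"tx":0,"ty":0,"tz":0,"roll":0},{"tx":0,"ty":0,"tz":0,"roll":0},{"tx":0,"ty":0,"tz":0,"roll":0},{"tx":0,"ty":0,"tz":0,"roll":0},{"tx":0,"ty":0,"tz":0,"roll":0},{"tx":0,"ty":0,"tz":0,"roll":0}]'

```text
t: 17.27
ee_pos: [0.5356, -0.0369, 0.265]
tool_rot: [2.561, 1.81, 0.006]
wrist_force: [13.1, -2.9, -7.5]
grip_width: 0.0179
grasp_force: 50.0
```

```bash
python3 - <<'E'
from h import *
to([.5252,-.0668,.1733],-19.5)
s=shot('scene','s6');d=shot('side','d6')
b=cv2.resize(s['pixels'][110:350,90:370],(467,400));a=cv2.resize(d['pixels'][150:300,270:395],(333,400))
cv2.imwrite('pics/f6.png',np.hstack([b,a]))
E
```

```text
t 17.27 ee [ 0.5356 -0.0369  0.265 ] shift [-31.7  -0.4  91.7] yaw -19.5 roll 0.0 F [13.1 -2.9 -7.5] w 0.0179 gf 49.99795854091644
```

View pics/f6.png

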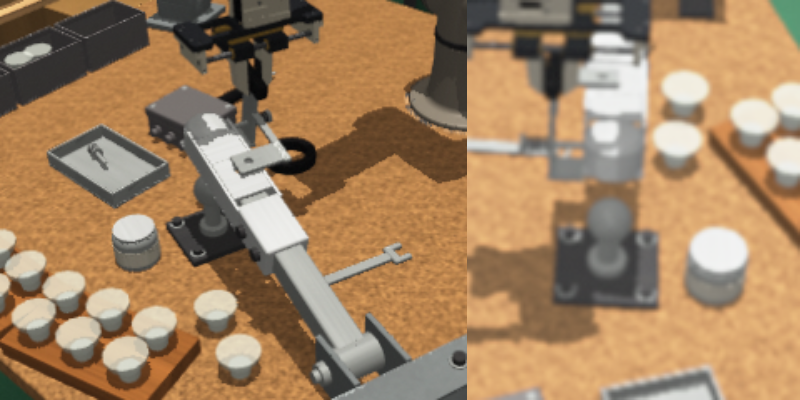

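The drawbar is up (about 0.24 rad) with the ball fully exposed. It is steady, the pin is in the tray and nothing else has moved, so I'm handing in.

```bash
python3 -c "
from bench import arm
print(arm.finish_job())"
```

```text
the job is handed in; nothing more can be done
None
```

The job is handed in: the pin lies in the parts tray and the drawbar is held up steadily by the latch grip, with the coupler's underside about 45 mm above the ball's top (worked out from the grip's rise); the hand-in returned no verdict.

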